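# Set the stock tags on the parts bins

### The job

The three small parts bins on the board have flip tags: a tag leaning back towards its bin shows the face with the round disc, meaning full, and a tag leaning towards the robot shows the face with the straight bar, meaning empty. With a fingertip, push over every tag that is wrong, so that the two full bins show the disc and only the empty bin shows the bar, each tag fully over on its stop. Only push the tags: do not lift or shift the bins, and leave the other things on the stand where they are.

Things in the scene. Friction and masses are not known exactly. Their poses are not given: they have to be found in the camera images.
- board: Fixed plywood board 140x256x6 mm; origin at the centre of its underside, x away from the robot, y along the row of three bins (82 mm pitch, order varies), z up.
- bolt_bin: Loose unit, 0.7 kg or more: base plate 124x70x5 mm with a flip tag on its near half and, on its far half, an open grey bin, heaped full of M10 bolts (tops up to 52 mm above the underside). Origin: centre of the plate's underside, 6 mm above the surface, on the board; x from tag to bin (away from the robot), y along the row, z up. Bin: x = 2 to 62 mm, 66 mm wide, rim 43 mm above the origin.
- bolt_bin_hinge (a point): Middle of this unit's tag hinge: x = -38, z = 50 mm in the unit; same axes; hinge along y. Cheeks at y = +-26.5 mm and stop rods reach 4 mm above it; only the tag is higher. Tag: slippery white nylon leaf (friction about 0.2) 40 wide, 3 thick, reaching 45 mm from the hinge; on its stop the free edge is 39 mm out and 22 mm above the hinge. Dark steel marks 2 mm proud: disc 24 mm in diameter, bar 32x6 mm.
- bolt_bin_tag (a joint): Tag angle (rad): 0 upright; +1.05 = on its stop towards the bin, visible upper face has the round disc; -1.05 = on its stop towards the robot, visible upper face has the straight bar. Swings freely, falls to the nearer stop by its weight; under 1 N at the free edge turns it. At the start it may lie on either side, or rarely stand between.
- nut_bin: Loose unit, 0.7 kg or more: base plate 124x70x5 mm with a flip tag on its near half and, on its far half, an open grey bin, filled to the brim with M16 nuts (tops up to 47 mm above the underside). Origin: centre of the plate's underside, 6 mm above the surface, on the board; x from tag to bin (away from the robot), y along the row, z up. Bin: x = 2 to 62 mm, 66 mm wide, rim 43 mm above the origin.
- nut_bin_hinge (a point): Middle of this unit's tag hinge: x = -38, z = 50 mm in the unit; same axes; hinge along y. Cheeks at y = +-26.5 mm and stop rods reach 4 mm above it; only the tag is higher. Tag: slippery white nylon leaf (friction about 0.2) 40 wide, 3 thick, reaching 45 mm from the hinge; on its stop the free edge is 39 mm out and 22 mm above the hinge. Dark steel marks 2 mm proud: disc 24 mm in diameter, bar 32x6 mm.
- nut_bin_tag (a joint): Tag angle (rad): 0 upright; +1.05 = on its stop towards the bin, visible upper face has the round disc; -1.05 = on its stop towards the robot, visible upper face has the straight bar. Swings freely, falls to the nearer stop by its weight; under 1 N at the free edge turns it. At the start it lies on the robot's side, bar face showing.
- empty_bin: Loose unit, 0.7 kg or more: base plate 124x70x5 mm with a flip tag on its near half and, on its far half, an open grey bin, empty. Origin: centre of the plate's underside, 6 mm above the surface, on the board; x from tag to bin (away from the robot), y along the row, z up. Bin: x = 2 to 62 mm, 66 mm wide, rim 43 mm above the origin.
- empty_bin_hinge (a point): Middle of this unit's tag hinge: x = -38, z = 50 mm in the unit; same axes; hinge along y. Cheeks at y = +-26.5 mm and stop rods reach 4 mm above it; only the tag is higher. Tag: slippery white nylon leaf (friction about 0.2) 40 wide, 3 thick, reaching 45 mm from the hinge; on its stop the free edge is 39 mm out and 22 mm above the hinge. Dark steel marks 2 mm proud: disc 24 mm in diameter, bar 32x6 mm.
- empty_bin_tag (a joint): Tag angle (rad): 0 upright; +1.05 = on its stop towards the bin, visible upper face has the round disc; -1.05 = on its stop towards the robot, visible upper face has the straight bar. Swings freely, falls to the nearer stop by its weight; under 1 N at the free edge turns it. At the start it lies on the bin's side, disc face showing.
- bolt_m12: Bystander: loose M12 bolt lying on the surface, 21x63x19 mm, origin at the centre of its underside.
- paste_tin: Bystander: loose round tin, 66 mm in diameter, 39 mm high, behind the bins; origin at the centre of its underside.
- tool_bit: Bystander: loose square lathe tool bit 10x85x10 mm lying on the surface, origin at the centre of its underside.

How it is judged:
By the outcome, as a careful person would: the job done as asked, in the order asked, and still so for the second after the job is handed in, with the robot touching nothing.
It also fails if it takes over 45 s, if anything falls off the work surface, if the arm or the gripper's body presses on something with over 40 N, if the wrist force passes 120 N, or if a joint passes its speed limit or range.

### The arm

A 6-joint arm with a two-finger parallel gripper is mounted at the origin on a cart in front of the work surface, level with it; the furniture and walls round the work are solid. World frame = base frame: x ahead of the robot, y to its left, z up, the work surface at z = 0. Lengths are in mm, angles in rad, forces in N, time in s.
With the tool pointing down it reaches from about 250 to 800 mm from the base axis. Payload 8.5 kg.
Tool frame: the origin (TCP) lies on the centre line of the jaws, within the pads' length; the fingertips stand ahead of it and the grasp point (between the pads) lies 6 mm ahead of it (tips_ahead is the y of the fingertips in the tool frame, in mm); y points along the fingers, z is the direction in which the jaws open and shut, and the axes are right-handed (so a half turn about y gives the same grasp; the last joint's range is limited). The gripper opens to 85 mm and grips with 20 to 120 N. Pads are 22 mm wide; open, the fingers measure 114 mm over their backs; the gripper's body (76 mm by 85 mm) begins 54 mm behind the grasp point. The pads swing forward as they close: fully open they stand 13 mm farther back than shut.
Start: joints at [-1.211, 0.238, -0.013, 1.319, 0, 1.571], TCP at [184.829, -491.345, 256.276] pointing down, gripper open.
Joint ranges: [-2.66, 2.66], [-1.03, 1.9], [-1.14, 1.46], [-1.82, 2.27], [-1.45, 1.34], [-3.14, 3.14]. Speed limits (rad/s): [2.22, 2.22, 2.79, 3.14, 3.14, 3.14].

### API

Orientations are given as [roll, pitch, yaw] about the fixed x, y, z axes, in that order (R = Rz(yaw) Ry(pitch) Rx(roll)).
In Python, from rig import get_state, camera, camera_model, sign_off, tips_ahead gives the robot as it stands.
- The arm moves only by the shell command python3 -m creep 'ROWS' [OPENING] [FORCE]. ROWS is JSON, a list of rows, each a list of 2 entries, a list of its own where there are three numbers: the shift along the tool's x, y, z in cm, then the turn about the tool's y in rad. A call has exactly 10 rows; each row is the pose to reach, as a shift and turn from the pose commanded when the call began, along the tool's axes at that moment; what a row does not reach only later rows make up. A row lasts 1/12 s, in which the tool goes at most 41.7 mm and 7.16 degrees, less where a joint would pass 70% of its speed; a pose out of reach is approached as far as the arm can. A call with a gripper value outside its range is refused whole. OPENING is the opening, from 0 (shut) to 1 (fully open), set as the call begins (- or left out, the last holds). The fingers move at their own pace and stop on an object; FORCE is the grip in N (left out, the last holds). Time passes only in rows, so rows that repeat a pose let the fingers close, or fill a call up. It gives the time, the measured TCP pose, the force and the opening at its end, in the units of the state.
- get_state(): the state, without advancing time (a new reading comes with each control period).
- camera(name): name is "scene" or "side" or "wrist"; returns the picture (384x512x3 uint8, blue, green, red); there is no depth.
- camera_model(name): a dict with "fx", "fy", "cx", "cy" (pixels), "cam_to_world" (4x4, takes a point from camera to world coordinates). Camera axes: x right, y up, looking along -z (the intrinsics and any distortion apply to the point x, -y, -z); pixel columns grow to the right and rows downward; lengths in mm; the calibration is good to about 2 mm. A picture is of the moment at which its call begins: read the wrist's pose just before it. camera_model takes no time and is no camera call; for the wrist camera it gives the pose at the moment of the call.
- sign_off(): hands the job in, once; it reports no verdict.
The state is a dict: "time": time; "joint_positions": joint angles; "dq": joint speeds; "joint_efforts": joint torques, N m; "tool_pos": TCP position; "tool_rot": TCP orientation; "force": force on the tool from outside, world axes, zero at the start; "wrist_torque": the same for the moment, N m; "width": finger opening in mm.
Only numpy, scipy, OpenCV 4.12 (cv2) and the standard library are available. Lean on these libraries where they do the work, as an engineer would, in place of code of your own. Each camera call takes 0.05 s, during which the arm holds its last target.

## Working session

There is one attempt and no reset: what is moved stays moved. The work goes in short steps, Python scripts to look and compute and a shell command to move; the robot and the scene stay as the last step left them, time stands still between calls to the robot, and variables do not carry over. Pictures are saved under pics/ and viewed, and the job is handed in when it is done.

```bash
mkdir -p pics; ls; python3 - <<'E'
from rig import *
import rig,cv2
s=get_state();print(s)
try: print(tips_ahead() if callable(tips_ahead) else tips_ahead)
except Exception as e: print(e)
for n in("scene","side","wrist"):
    cv2.imwrite(f"pics/{n}0.png",camera(n)); m=camera_model(n);print(n,m)
E
```

```text
pics
{'time': 0.0, 'joint_positions': array([-1.21097947e+00,  2.38805704e-01, -1.42294924e-02,  1.31919948e+00,
        9.28784803e-06,  1.57082585e+00]), 'dq': array([ 0.00051004, -0.00151795,  0.00040705,  0.00031601, -0.00186177,
       -0.00087788]), 'joint_efforts': array([ 8.66933369e-04, -5.38773608e+01,  3.46441770e+01,  1.83051144e-02,
       -9.48211749e-06,  3.47507478e-05]), 'tool_pos': array([ 184.72756858, -491.03623199,  255.67416286]), 'tool_rot': array([-1.57223467e+00,  9.24538061e-06, -2.78180533e+00]), 'force': array([-0.47394807,  0.5206099 , -0.64750401]), 'wrist_torque': array([-0.02924452, -0.00650442, -0.05039795]), 'width': 85.54643026033065}
25.0
scene {'fx': 423.4903114548787, 'fy': 423.4903114548787, 'cx': 250.98174888587923, 'cy': 191.10229443764365, 'cam_to_world': array([[-7.91899309e-01,  3.96024490e-01, -4.64822640e-01,
         1.90054909e+02],
       [-6.10504924e-01, -4.96757486e-01,  6.16859578e-01,
         4.53021062e+02],
       [ 1.33873740e-02,  7.72267184e-01,  6.35156811e-01,
         6.13413567e+02],
       [ 0.00000000e+00,  0.00000000e
[... 280 characters left out ...]
, -5.30405197e-01,  6.87360752e-01,
         6.16465543e+02],
       [ 1.35879934e-02,  7.86854522e-01,  6.16988920e-01,
         6.68286981e+02],
       [ 0.00000000e+00,  0.00000000e+00,  0.00000000e+00,
         1.00000000e+00]])}
wrist {'fx': 322.9021132813326, 'fy': 322.9021132813326, 'cx': 258.69374222443304, 'cy': 190.40180541664375, 'cam_to_world': array([[ 3.52898455e-01,  8.84686163e-01,  3.04619555e-01,
         2.62730499e+02],
       [-9.35661307e-01,  3.33941377e-01,  1.14109925e-01,
        -4.61053211e+02],
       [-7.73601588e-04, -3.25289947e-01,  9.45614008e-01,
         3.73013688e+02],
       [ 0.00000000e+00,  0.00000000e+00,  0.00000000e+00,
         1.00000000e+00]])}
```

View pics/scene0.png

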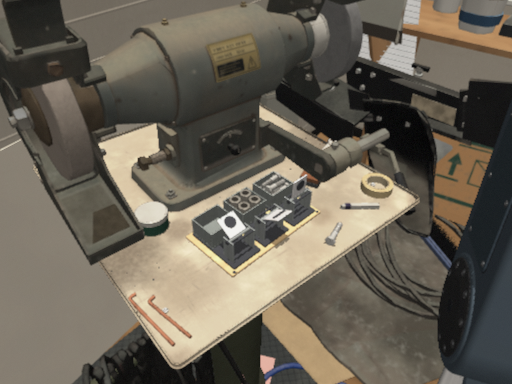

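View pics/side0.png

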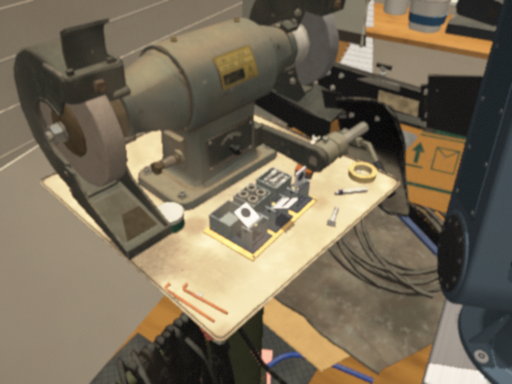

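View pics/wrist0.png

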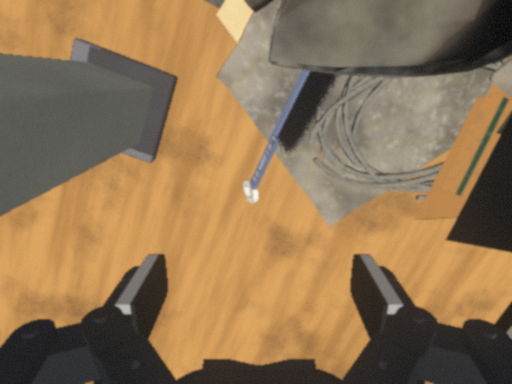

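```bash
python3 - <<'E'
import cv2
a=cv2.imread("pics/scene0.png")[150:290,170:340];cv2.imwrite("pics/z1.png",cv2.resize(a,None,fx=4.2,fy=4.2,interpolation=2))
E
```

```text
(no output)
```

View pics/z1.png

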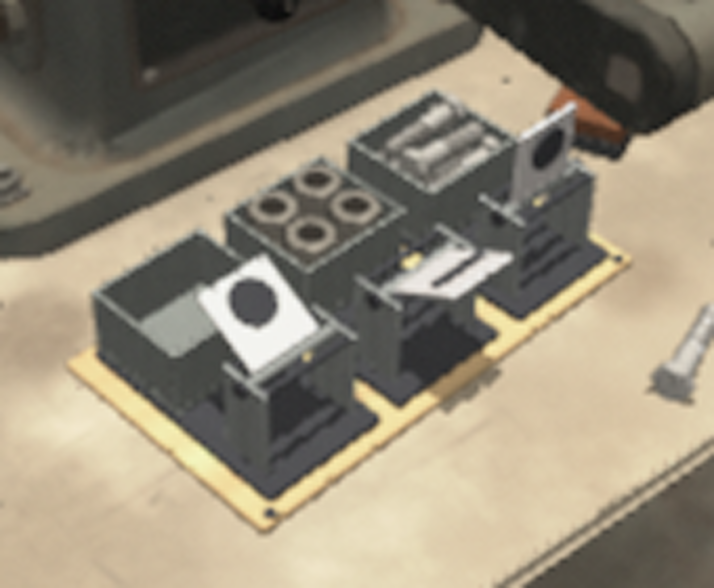

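```bash
cat > h.py <<'E'
import numpy as np,cv2
from rig import *
def proj(m,P):
    T=np.linalg.inv(m["cam_to_world"]);P=np.atleast_2d(P);c=P@T[:3,:3].T+T[:3,3]
    return np.c_[m["fx"]*c[:,0]/-c[:,2]+m["cx"], m["fy"]*-c[:,1]/-c[:,2]+m["cy"]]
def ray(m,u,v,z):
    M=m["cam_to_world"];d=M[:3,:3]@np.array([(u-m["cx"])/m["fx"],-(v-m["cy"])/m["fy"],-1]);o=M[:3,3]
    return o+d*(z-o[2])/d[2]
E
python3 - <<'E'
from h import *
m=camera_model("scene")
for u,v in[(265,530),(68,365),(632,260)]: print(ray(m,170+u/4.2,150+v/4.2,6))
# bin rim corners z=49; 
for u,v in[(95,292),(195,232),(225,215),(323,158),(408,212),(312,272),(348,147),(435,92),(432,192)]: print('rim',ray(m,170+u/4.2,150+v/4.2,49))
E
```

```text
[511.62265402  75.72174459   6.        ]
[647.80563106  57.14408051   6.        ]
[ 475.62862067 -174.08145993    6.        ]
rim [638.56586062  43.83524765  49.        ]
rim [630.1567309  -16.28105977  49.        ]
rim [627.01731844 -34.7120216   49.        ]
rim [616.95777582 -98.94926912  49.        ]
rim [558.83372214 -91.83961769  49.        ]
rim [568.72318495 -28.99063916  49.        ]
rim [ 612.50137949 -113.88153529   49.        ]
rim [ 604.85132388 -179.66553124   49.        ]
rim [ 558.44702258 -111.48881862   49.        ]
```

```bash
cat > ov.py <<'E'
from h import *
import sys
def draw(name,img,poses,angs,box,f,out):
    m=camera_model(name);x0,y0,x1,y1=box
    a=cv2.resize(img[y0:y1,x0:x1],None,fx=f,fy=f,interpolation=2)
    def pl(P,c):
        q=(proj(m,P)-[x0,y0]+0.5)*f-0.5
        cv2.polylines(a,[np.round(q*8).astype(int)],True,c,1,cv2.LINE_AA,3)
    for (x,y,yaw),t in zip(poses,angs):
        R=np.array([[np.cos(yaw),-np.sin(yaw),0],[np.sin(yaw),np.cos(yaw),0],[0,0,1]]);W=lambda L:np.array(L,float)@R.T+[x,y,6]
        pl(W([[2,-33,43],[62,-33,43],[62,33,43],[2,33,43]]),(0,255,0))
        pl(W([[-62,-35,5],[62,-35,5],[62,35,5],[-62,35,5]]),(255,255,0))
        s,c=np.sin(t),np.cos(t)
        pl(W([[-38,-20,50],[-38,20,50],[-38+45*s,20,50+45*c],[-38+45*s,-20,50+45*c]]),(0,0,255))
    cv2.imwrite(out,a)
E
python3 - <<'E'
from ov import *
yw=-.14;c=np.array([561.5,-59.3]);d=82*np.array([-np.sin(yw),np.cos(yw)])
P=[(*(c+d),yw),(*c,yw),(*(c-d),yw)]
A=[1.05,-1.05,0]
draw("scene",cv2.imread("pics/scene0.png"),P,A,(180,155,330,280),5,"pics/o1.png")
draw("side",cv2.imread("pics/side0.png"),P,A,(195,150,325,265),5.5,"pics/o2.png")
E
```

```text
(no output)
```

View pics/o1.png

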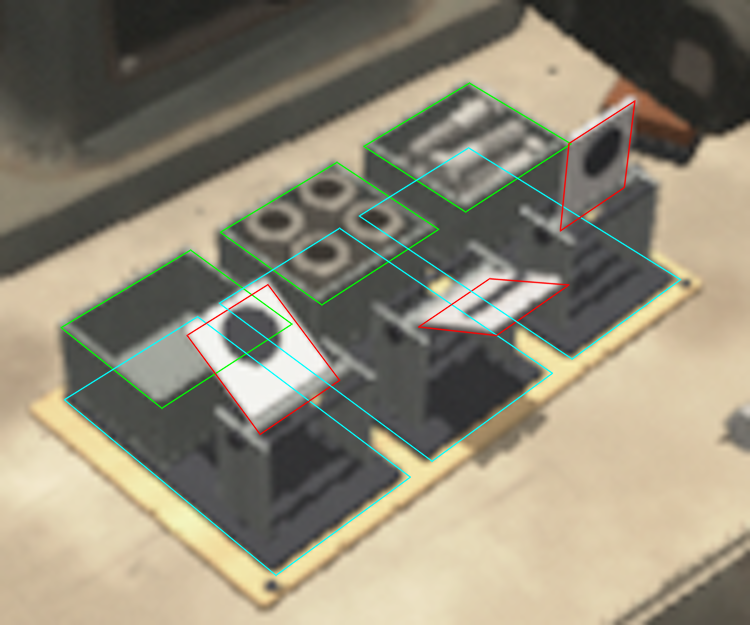

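View pics/o2.png

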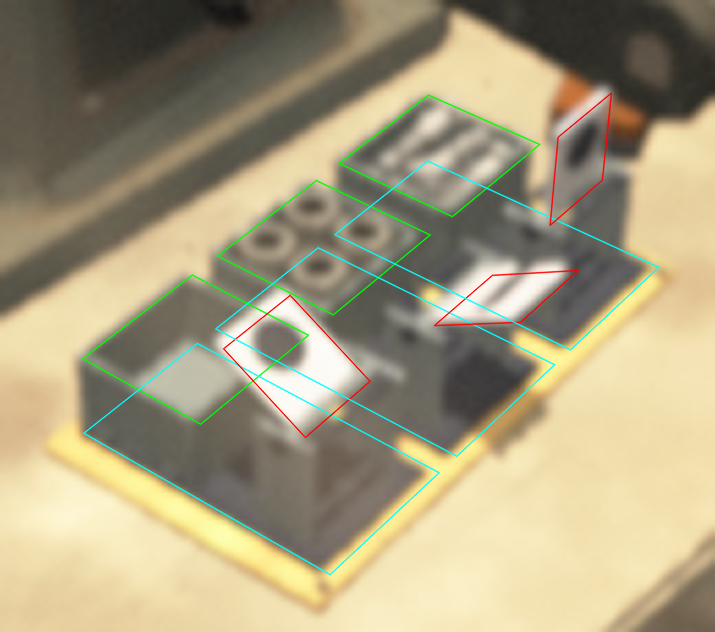

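```bash
python3 - <<'E'
from h import *
ms,md=camera_model("scene"),camera_model("side")
def tri(a,b):
    A=[];B=[]
    for m,(u,v) in((ms,a),(md,b)):
        M=m["cam_to_world"];d=M[:3,:3]@np.array([(u-m["cx"])/m["fx"],-(v-m["cy"])/m["fy"],-1]);d/=np.linalg.norm(d);Q=np.eye(3)-np.outer(d,d);A.append(Q);B.append(Q@M[:3,3])
    x,r,*_=np.linalg.lstsq(np.vstack(A),np.hstack(B),rcond=None);return x.round(),np.round(r**.5)
for n,a,b in[("plateTL",(206,45),(213,62)),("plateTR",(257,35),(257,48)),("plateBL",(217,82),(220,90)),("rodend",(387,132),(367,127)),("base right corner",(286,155),(277,148)),("base front corner L",(171,210),(172,207)),("restarm joint bottom",(318,176),(309,180)),("guard L bottom near",(98,260),(130,256)),("guard L bottom right",(144,242),(174,233)),("tape",(378,178),(362,167)),("clevis end",(340,165),(325,158))]:
    print(n,*tri(a,b))
print(ray(ms,171,210,0),ray(ms,286,158,0), ray(ms,177,368,0),ray(ms,418,200,0))
m=ms;print(proj(ms,[[510,-135,130],[590,22,250],[470,-130,150]]))
E
```

```text
plateTL [708. -92. 330.] [6.]
plateTR [ 643. -158.  347.] [2.]
plateBL [ 723. -135.  244.] [0.]
rodend [ 451. -415.   96.] [4.]
base right corner [ 646. -290.   25.] [9.]
base front corner L [ 854.  -78. -122.] [12.]
restarm joint bottom [ 557. -308.  -35.] [21.]
guard L bottom near [717. 211.  28.] [2.]
guard L bottom right [640. 160.  84.] [4.]
tape [ 435. -382.   -9.] [1.]
clevis end [ 555. -423.  -46.] [1.]
[734.62472818  15.52034136   0.        ] [ 650.14960359 -302.05332414    0.        ] [469.73405332 259.61753589   0.        ] [ 326.94852718 -351.31213922    0.        ]
[[302.28452166 167.56781625]
 [214.72495847 134.11933758]
 [320.13788094 168.0910668 ]]
```

```bash
python3 - <<'E'
import cv2
a=cv2.imread("pics/scene0.png")[0:290,60:430];cv2.imwrite("pics/z2.png",cv2.resize(a,None,fx=2.05,fy=2.05,interpolation=2))
a=cv2.imread("pics/side0.png")[0:290,30:400];cv2.imwrite("pics/z3.png",cv2.resize(a,None,fx=2.05,fy=2.05,interpolation=2))
E
```

```text
(no output)
```

View pics/z2.png

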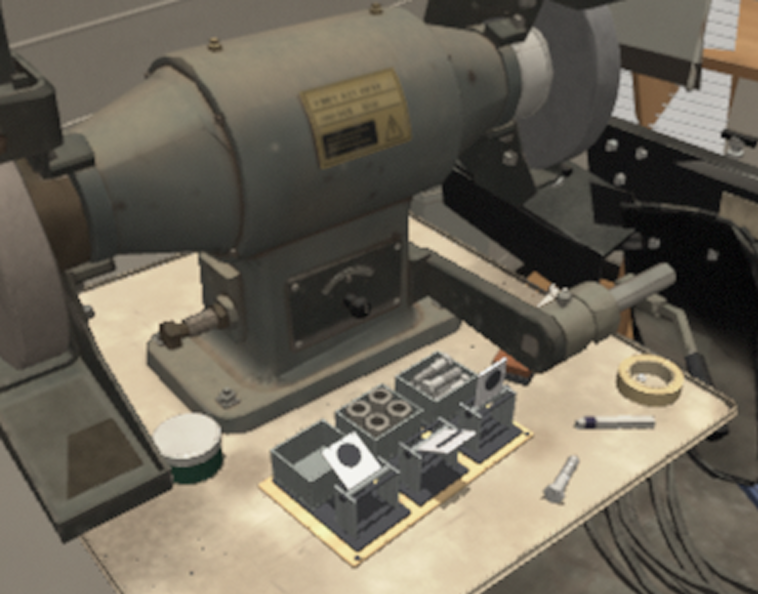

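View pics/z3.png

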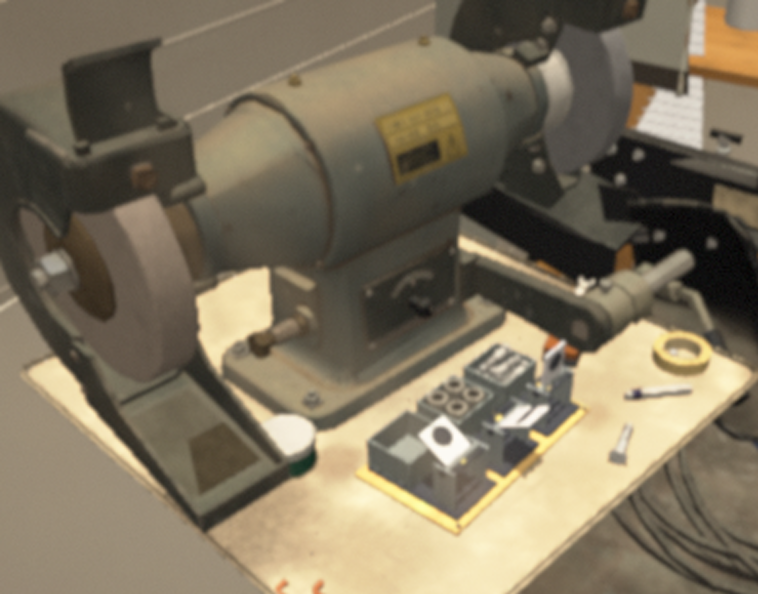

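```bash
python3 -m creep '[[[-3,0,-1.8],-0.12],[[-6,0,-3.6],-0.24],[[-9,0,-5.4],-0.36],[[-12,0,-7.2],-0.48],[[-15,0,-9],-0.6],[[-18,0,-10.8],-0.72],[[-21,0,-12.6],-0.84],[[-24,0,-14.4],-0.96],[[-27,0,-16.2],-1.08],[[-30,0,-18],-1.2]]' 0 20
cat >> h.py <<'E'
from scipy.spatial.transform import Rotation as Ro
from rig import tips_ahead
def plan(x,y,tipz,yaw=-.14):
    s=get_state();R=Ro.from_euler('xyz',s["tool_rot"])
    d=np.array([x,y,tipz+tips_ahead])-s["tool_pos"]
    turn=(yaw-s["tool_rot"][2]+np.pi)%(2*np.pi)-np.pi
    print("tips",tips_ahead,"shift cm",(R.inv().apply(d)/10).round(2),"turn",round(-turn,3),"t",s["time"],"yaw",s["tool_rot"][2],"F",s["force"].round(1),"w",s["width"])
E
python3 -c "
from h import *
plan(473,-130,150);print(get_state()['joint_positions'])"
```

```text
time: 0.98
tool_pos: [402.9, -215.7, 256.3]
tool_rot: [-1.571, 0.0, -1.576]
force: [0.5, -0.1, 0.0]
width: 0.6
tips 25.0 shift cm [-8.6   8.13  6.96] turn -1.436 t 0.9833 yaw -1.5759664928916288 F [ 0.5 -0.1  0. ] w 0.5849679718849007
[-4.91485316e-01  1.21809511e-01 -1.60533360e-01  1.28849315e+00
  6.11964686e-05  1.08448118e+00]
```

```bash
python3 -m creep '[[[-0.9,0.8,0.7],-0.12],[[-1.7,1.6,1.4],-0.24],[[-2.6,2.4,2.1],-0.36],[[-3.4,3.2,2.8],-0.48],[[-4.3,4,3.5],-0.6],[[-5.2,4.9,4.2],-0.72],[[-6,5.7,4.9],-0.84],[[-6.9,6.5,5.6],-0.96],[[-7.7,7.3,6.3],-1.08],[[-8.6,8.1,7],-1.2]]'
python3 -c "
from h import *
plan(473,-130,76)
cv2.imwrite('pics/w1.png',camera('wrist'));cv2.imwrite('pics/s1.png',cv2.resize(camera('scene')[100:300,150:400],None,fx=3,fy=3))"
```

```text
time: 1.82
tool_pos: [473.3, -131.6, 174.7]
tool_rot: [-1.571, 0.001, -0.376]
force: [-0.1, -0.7, -0.2]
width: 0.5
tips 25.0 shift cm [-0.09  7.37  0.14] turn -0.236 t 1.8167 yaw -0.3758867577882312 F [-0.1 -0.7 -0.2] w 0.5475572114261715
```

View pics/w1.png

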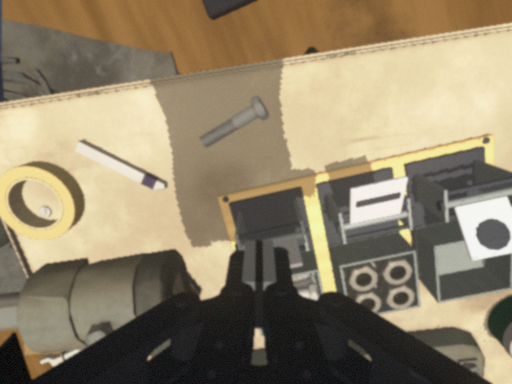

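View pics/s1.png

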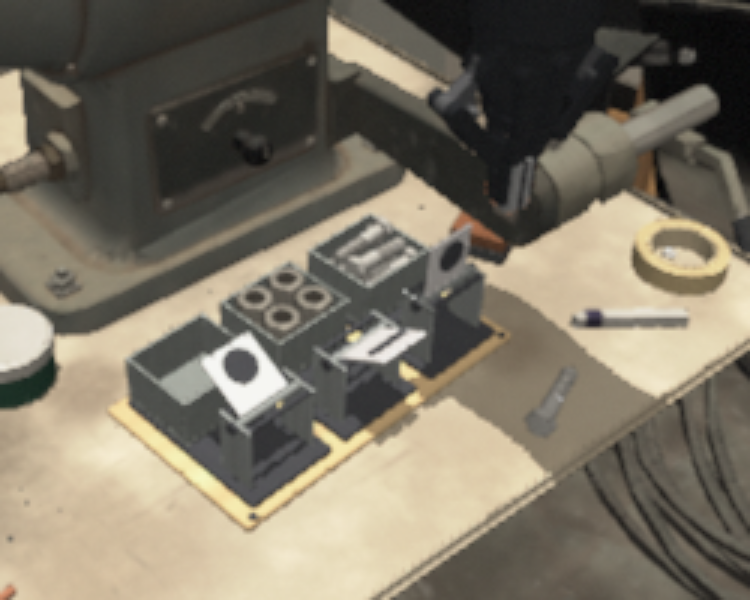

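```bash
python3 - <<'E'
from h import *
mw,ms=camera_model("wrist"),camera_model("scene")
print(mw["cam_to_world"][:3,3])
for z in(0,40,80,120,150,180):
    print(z,"wrist clevis right",ray(mw,197,290,z)[:2].round(),"near top edge",ray(mw,165,252,z)[:2].round(),"rod end",ray(mw,22,300,z)[:2].round(),"| scene",ray(ms,318,182,z)[:2].round(),ray(ms,306,168,z)[:2].round(),ray(ms,388,132,z)[:2].round(),ray(ms,320,155,z)[:2].round())
# check bolt unit geometry with wrist
for u,v in[(225,198),(487,137)]: print(ray(mw,u,v,6))
print("bar tag edges",[ray(mw,*p,78).round() for p in((349,192),(407,178))])
E
```

```text
[395.16742656 -99.48796967 291.38479854]
0 wrist clevis right [ 567. -239.] near top edge [ 514. -249.] rod end [ 510. -419.] | scene [ 536. -268.] [ 588. -297.] [ 500. -583.] [ 590. -368.]
40 wrist clevis right [ 544. -219.] near top edge [ 498. -229.] rod end [ 494. -376.] | scene [ 514. -221.] [ 562. -248.] [ 479. -516.] [ 564. -314.]
80 wrist clevis right [ 520. -200.] near top edge [ 481. -208.] rod end [ 478. -332.] | scene [ 491. -174.] [ 536. -199.] [ 459. -448.] [ 538. -261.]
120 wrist clevis right [ 496. -181.] near top edge [ 465. -188.] rod end [ 462. -288.] | scene [ 469. -127.] [ 510. -151.] [ 439. -381.] [ 512. -207.]
150 wrist clevis right [ 479. -167.] near top edge [ 453. -172.] rod end [ 451. -255.] | scene [452. -91.] [ 491. -114.] [ 424. -330.] [ 492. -167.]
180 wrist clevis right [ 461. -153.] near top edge [ 441. -157.] rod end [ 439. -222.] | scene [435. -56.] [471. -77.] [ 409. -279.] [ 472. -127.]
[ 480.79221541 -167.67910661    6.        ]
[513.30523478  70.49423061   6.        ]
bar tag edges [array([487., -68.,  78.]), array([492., -28.,  78.])]
```

```bash
python3 -c "
from h import *
plan(457.5,-44.7,68)"
```

```text
tips 25.0 shift cm [-4.62  8.11  7.44] turn -0.238 t 1.9167 yaw -0.37783918838115016 F [0.6 0.3 0. ] w -0.0842520324447993
```

```bash
python3 -m creep '[[[-0.8,0.6,1.1],-0.06],[[-1.6,1.2,2.2],-0.12],[[-2.3,2,3.3],-0.18],[[-3.1,3,4.4],-0.24],[[-3.8,4,5.5],-0.24],[[-4.6,5,6.6],-0.24],[[-4.6,6,7.4],-0.24],[[-4.6,7,7.4],-0.24],[[-4.6,8.1,7.4],-0.24],[[-4.6,8.1,7.4],-0.24]]'
python3 -c "
from h import *
plan(526,-54.3,68)
print(camera_model('wrist')['cam_to_world'].tolist())
cv2.imwrite('pics/w2.png',camera('wrist'));cv2.imwrite('pics/s2.png',cv2.resize(camera('scene')[100:300,150:400],None,fx=3,fy=3))"
```

```text
time: 2.75
tool_pos: [457.3, -46.3, 92.8]
tool_rot: [-1.571, 0.002, -0.144]
force: [-0.8, 0.0, 0.1]
width: 0.0
tips 25.0 shift cm [ 6.91 -0.03  0.19] turn -0.004 t 2.75 yaw -0.14403517679292044 F [-0.8  0.   0.1] w 0.019592183500913504
[[0.1427079429442252, -0.9370819007346913, -0.3186094071682217, 374.36905668135057], [0.9897644822217668, 0.1348372961750455, 0.04674583716739617, -33.59582295720884], [-0.0008442469457607859, -0.32201927718020384, 0.9467327354493628, 210.24273647429047], [0.0, 0.0, 0.0, 1.0]]
```

View pics/w2.png

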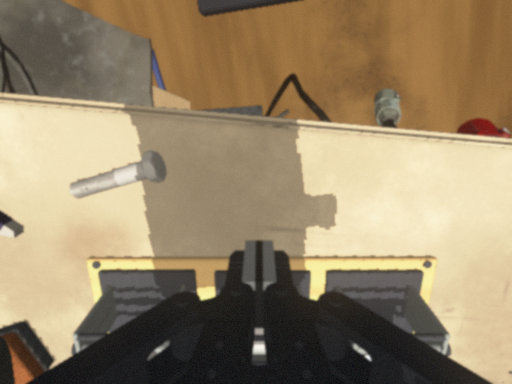

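View pics/s2.png

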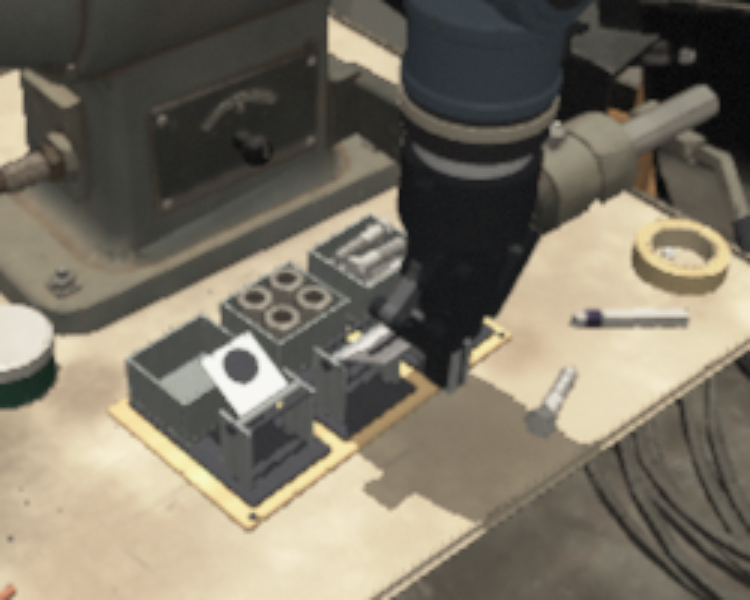

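```bash
python3 - <<'E'
from h import *
m=camera_model("scene")
print(proj(m,[[457.3,-46.3,68],[457.3+11,-46.3-1.5,68],[457.3-11,-46.3+1.5,68]]))
E
python3 -m creep '[[[0.7,0,0],0],[[1.4,0,0],0],[[2.1,0,0],0],[[2.8,0,0],0],[[3.5,0,0],0],[[4.2,0,0],0],[[4.9,0,0],0],[[5.6,0,0],0],[[6.2,0,0],0],[[6.9,0,0],0]]'
python3 -c "
from h import *
plan(457,-44.7,125)
cv2.imwrite('pics/s3.png',cv2.resize(camera('scene')[100:300,150:400],None,fx=3,fy=3))"
```

```text
[[297.70327368 227.72017773]
 [293.13680012 224.68522787]
 [302.34112516 230.80256647]]
time: 3.68
tool_pos: [526.9, -56.0, 94.2]
tool_rot: [-1.571, 0.0, -0.142]
force: [-0.1, -0.6, 1.1]
width: 0.1
tips 25.0 shift cm [-7.08 -5.58  0.13] turn -0.002 t 3.6833 yaw -0.1418675753588352 F [-0.1 -0.6  1.1] w 0.05332989253292533
```

View pics/s3.png

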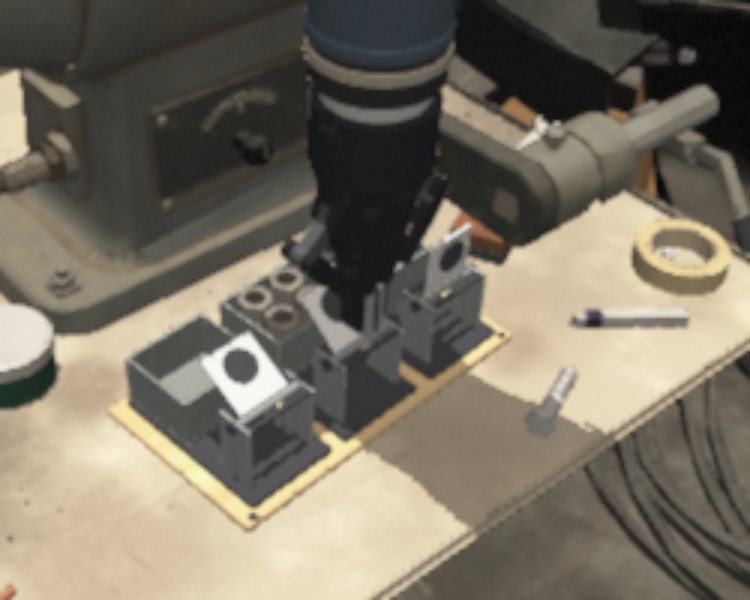

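```bash
python3 -c "
from h import *
plan(474.6,-117.7,88)"
python3 -m creep '[[[-1,-1,0],0],[[-2.2,-2,0],0],[[-3.4,-2,0],0],[[-4.3,-2,-1],0],[[-4.3,-2,-2],0],[[-4.3,-2,-3],0],[[-4.3,-2,-4],0],[[-4.3,-2,-5],0],[[-4.3,-2,-6],0],[[-4.3,-2,-6.8],0]]'
python3 -c "
from h import *
plan(474.6,-117.7,88);plan(519,-124,88)
print(camera_model('wrist')['cam_to_world'].tolist())
cv2.imwrite('pics/w4.png',camera('wrist'));cv2.imwrite('pics/s4.png',cv2.resize(camera('scene')[100:300,150:400],None,fx=3,fy=3))"
```

```text
tips 25.0 shift cm [-4.45 -1.87 -6.85] turn -0.002 t 3.7333 yaw -0.1418429600846719 F [ 1.9 -0.7  0.5] w -0.2377839265964488
time: 4.57
tool_pos: [474.2, -118.7, 114.1]
tool_rot: [-1.571, 0.0, -0.143]
force: [0.0, -0.3, 0.3]
width: -0.1
tips 25.0 shift cm [0.03 0.11 0.1 ] turn -0.003 t 4.5667 yaw -0.14267814325818928 F [ 0.  -0.3  0.3] w -0.14283962098068337
tips 25.0 shift cm [4.51 0.11 0.11] turn -0.003 t 4.5667 yaw -0.14267814325818928 F [ 0.  -0.3  0.3] w -0.14283962098068337
[[0.1413017454531614, -0.9365991225127098, -0.32064918593427266, 390.9492900002467], [0.9899663734274007, 0.1334784298790953, 0.046369043984227, -106.08046506092967], [-0.0006294560268634152, -0.323983938591766, 0.9460623717914567, 231.32770114963327], [0.0, 0.0, 0.0, 1.0]]
```

View pics/w4.png

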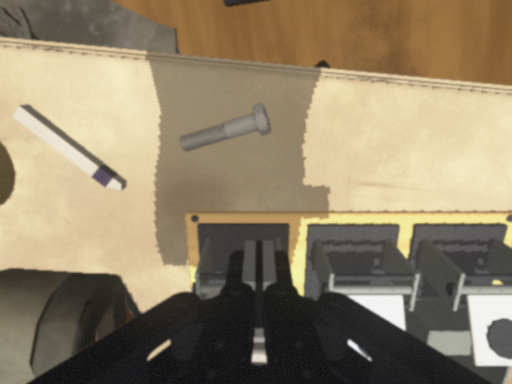

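View pics/s4.png

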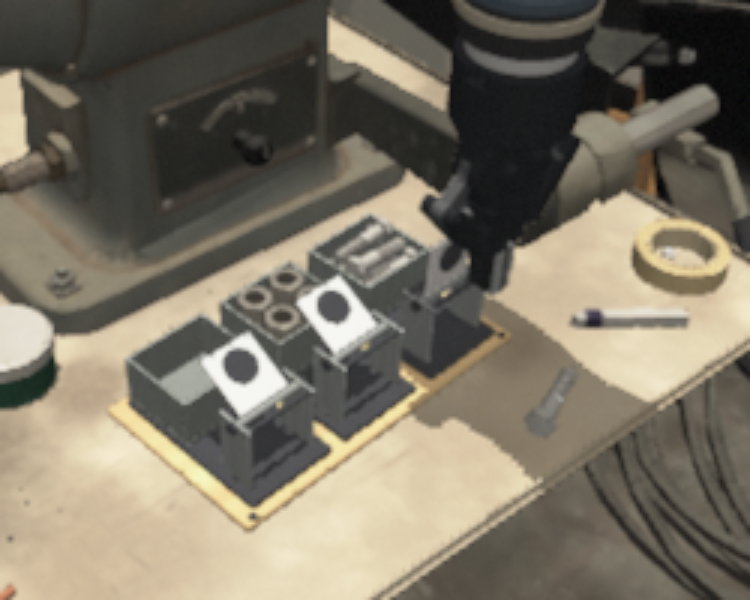

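```bash
python3 - <<'E'
from h import *
m=camera_model("wrist")
for z in(40,60,80,100,120,140):
    print(z,ray(m,138,312,z)[:2].round(),ray(m,122,275,z)[:2].round(),ray(m,60,272,z)[:2].round())
E
```

```text
40 [ 535. -214.] [ 503. -217.] [ 495. -259.]
60 [ 520. -203.] [ 492. -206.] [ 484. -243.]
80 [ 505. -192.] [ 480. -194.] [ 473. -227.]
100 [ 490. -180.] [ 468. -182.] [ 462. -211.]
120 [ 475. -169.] [ 456. -171.] [ 451. -195.]
140 [ 460. -158.] [ 445. -159.] [ 441. -179.]
```

```bash
python3 -m creep '[[[0.6,0,0],0],[[1.2,0,0],0],[[1.8,0,0],0],[[2.4,0,0],0],[[3,0,0],0],[[3.6,0,0],0],[[4.2,0,0],0],[[4.8,0,0],0],[[4.8,0,0],0],[[4.8,0,0],0]]'
python3 -c "
from h import *
plan(470,-117,130)
cv2.imwrite('pics/s5.png',cv2.resize(camera('scene')[100:300,150:400],None,fx=3,fy=3))"
```

```text
time: 5.5
tool_pos: [521.9, -124.0, 114.1]
tool_rot: [-1.571, 0.0, -0.142]
force: [0.4, -0.2, 0.3]
width: -0.2
tips 25.0 shift cm [-5.24 -4.08 -0.04] turn -0.002 t 5.5 yaw -0.14172703011874488 F [ 0.4 -0.2  0.3] w -0.1518892690086941
```

View pics/s5.png

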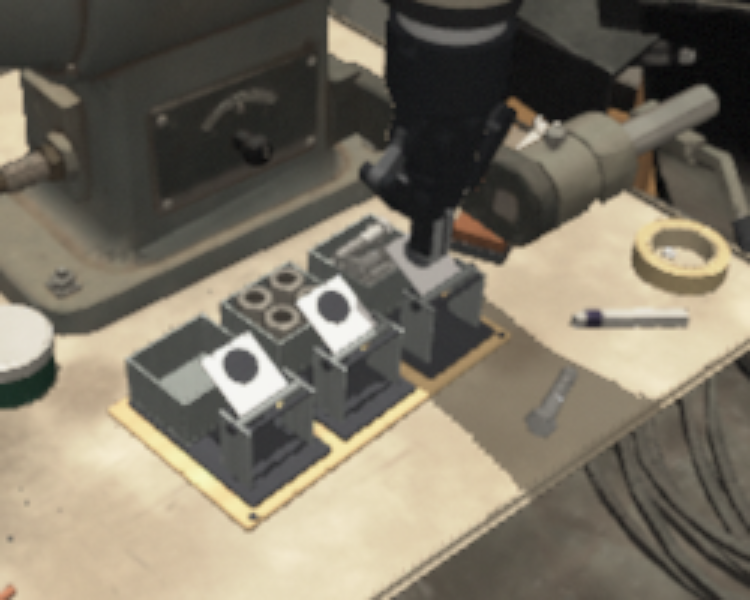

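```bash
python3 -c "
from h import *
plan(600,18,120)"
```

```text
tips 25.0 shift cm [ 5.76 -3.09 15.16] turn -0.002 t 5.55 yaw -0.1417490786869695 F [-0.8 -0.1 -0.2] w 0.2155759768159923
```

```bash
python3 -m creep '[[[-0.5,-2,0],0],[[-0.5,-3.5,1.5],0],[[0,-3.5,3.5],0],[[0,-3.5,6],0],[[0.5,-3.5,8.5],0],[[1.5,-3.5,11],0],[[2.8,-3.5,13],0],[[4,-3.5,15],0],[[5,-3.5,15.2],0],[[5.8,-3.5,15.2],0]]'
python3 -c "
from h import *
plan(600,18,68)
cv2.imwrite('pics/s6.png',cv2.resize(camera('scene')[60:300,120:400],None,fx=2.7,fy=2.7))
cv2.imwrite('pics/w6.png',camera('wrist'))"
```

```text
time: 6.38
tool_pos: [601.1, 19.5, 149.2]
tool_rot: [-1.571, 0.0, -0.14]
force: [-0.5, 0.2, 1.0]
width: -0.0
tips 25.0 shift cm [-0.09  5.62 -0.17] turn 0.0 t 6.3833 yaw -0.13986663251140463 F [-0.5  0.2  1. ] w -0.011350866202262841
```

View pics/s6.png

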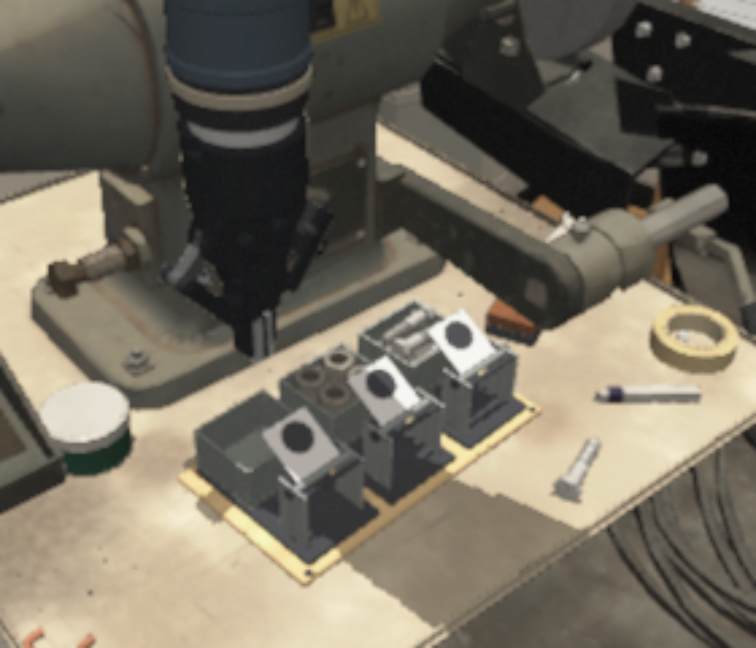

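View pics/w6.png

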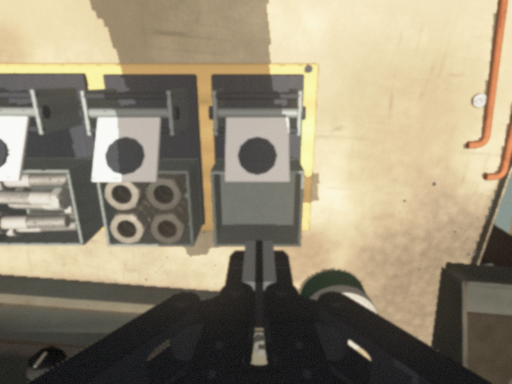

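```bash
python3 - <<'E'
from h import *
m=camera_model("wrist")
print([ray(m,*p,78).round(1) for p in((225,182),(291,182))],"exp edge mid",535.3+39*.99,27.2-39*.14)
print([ray(m,*p,96).round(1) for p in((258,242),)])
E
python3 -m creep '[[[-0.1,1,-0.1],0],[[-0.1,2,-0.1],0],[[-0.1,3,-0.1],0],[[-0.1,4,-0.1],0],[[-0.1,4.6,-0.1],0],[[-0.1,5.1,-0.1],0],[[-0.1,5.6,-0.1],0],[[-0.1,5.6,-0.1],0],[[-0.7,5.6,-0.1],0],[[-1.4,5.6,-0.1],0]]'
```

```text
[array([573.5,   1.8,  78. ]), array([579.2,  41.7,  78. ])] exp edge mid 573.91 21.74
[array([607.4,  17.4,  96. ])]
time: 7.32
tool_pos: [586.8, 19.3, 93.6]
tool_rot: [-1.571, -0.001, -0.142]
force: [0.6, -0.7, 0.2]
width: 0.1
```

```bash
python3 -m creep '[[[-0.7,0,0],0],[[-1.4,0,0],0],[[-2.1,0,0],0],[[-2.8,0,0],0],[[-3.5,0,0],0],[[-4.2,0,0],0],[[-4.8,0,0],0],[[-5.4,0,0],0],[[-5.4,0,0],0],[[-5.4,0,0],0]]'
python3 -c "
from h import *
cv2.imwrite('pics/s7.png',cv2.resize(camera('scene')[60:300,120:400],None,fx=2.7,fy=2.7))
cv2.imwrite('pics/w7.png',camera('wrist'))"
```

```text
time: 8.15
tool_pos: [533.0, 27.0, 93.4]
tool_rot: [-1.571, -0.0, -0.142]
force: [0.7, -0.7, -0.1]
width: -0.0
```

View pics/s7.png

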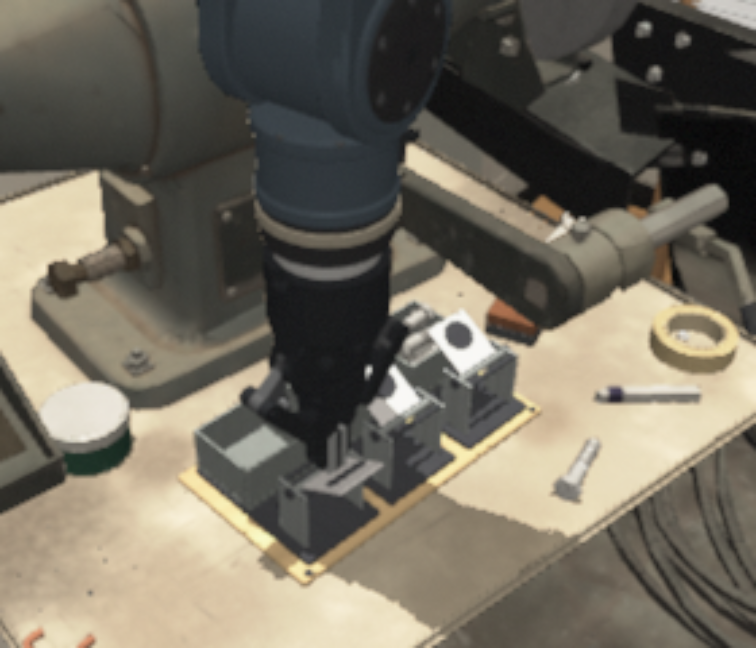

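```bash
python3 -m creep '[[[0.5,-0.5,0],0],[[1,-1.5,0],0],[[1,-3,0],0],[[1,-5,0],0],[[1,-7,0],0],[[1,-9,0],0],[[0,-11,0],0],[[-2,-12,0],0],[[-5,-12,0],0],[[-8,-12,0],0]]'
python3 -m creep '[[[-3,-1,0],0],[[-6,-2,0],0],[[-9,-3,0],0],[[-10,-3,0],0],[[-10,-3,0],0],[[-10,-3,0],0],[[-10,-3,0],0],[[-10,-3,0],0],[[-10,-3,0],0],[[-10,-3,0],0]]'
python3 - <<'E'
from ov import *
i=camera("scene");cv2.imwrite('pics/s8.png',i);cv2.imwrite('pics/w8.png',camera('wrist'))
yw=-.14;c=np.array([561.5,-59.3]);d=82*np.array([-np.sin(yw),np.cos(yw)])
P=[(*(c+d),yw),(*c,yw),(*(c-d),yw)]
draw("scene",i,P,[-1.05,1.05,1.05],(180,155,330,280),5,"pics/o8.png")
E
```

```text
time: 9.08
tool_pos: [454.4, 38.2, 214.2]
tool_rot: [-1.57, -0.002, -0.142]
force: [-0.8, 0.8, 0.9]
width: -0.4
time: 9.92
tool_pos: [355.5, 52.3, 242.9]
tool_rot: [-1.571, 0.001, -0.142]
force: [0.2, -0.2, 0.2]
width: -0.0
```

View pics/o8.png

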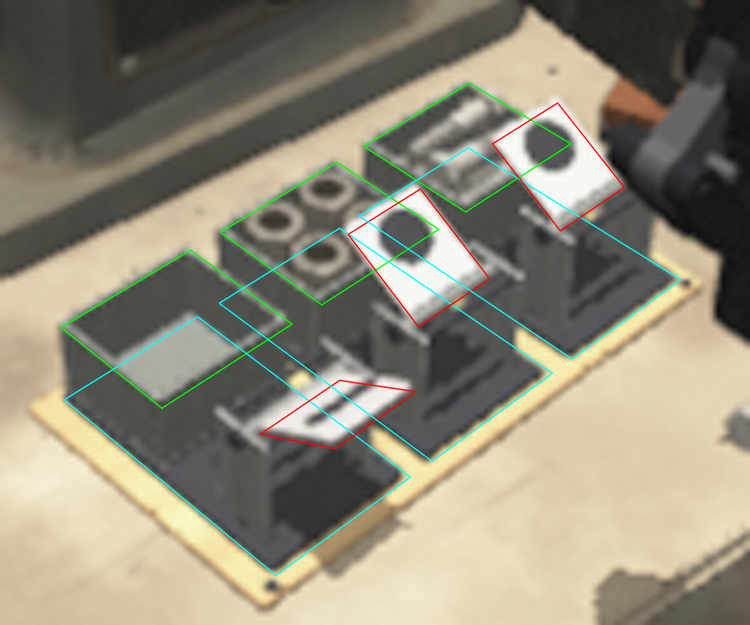

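View pics/w8.png

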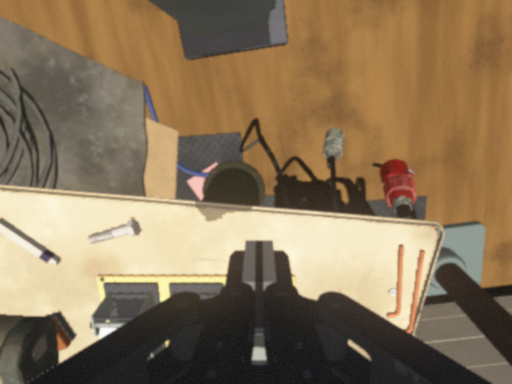

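View pics/s8.png

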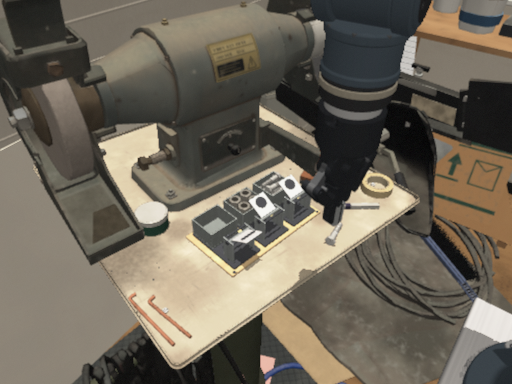

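Empty shows the bar at (240,236). Nut at (262,203) and bolt at (290,187) show the disc. All three match the on-stop outlines, the bins line up with their starting outlines, and the arm is clear.

```bash
python3 -c "
from rig import *
print(sign_off())"
```

```text
the job is handed in; nothing more can be done
None
```

All three tags were wrong at the start, and all three are now set correctly. I handed the job in at about 10 s, well inside the 45 s limit.

- **Nut bin:** I pushed its tag over to the bin side, so it shows the disc.
- **Bolt bin:** its tag was standing upright. I pushed it to the bin side, so it shows the disc.
- **Empty bin:** I pushed its tag towards the robot, so it shows the bar.

**Last checks:**
- In the final scene picture each tag matched the drawn on-stop outline to within about 2 pixels (a few mm), about the same as the match before I started.
- The bins still line up with their outlines from the start, and the bolt, bit and tin look to be where they were.
- The arm was clear of everything. The largest force in my readings was about 2 N, taken between moves.
- No check failed. My position estimate for the grinder's rest arm, near the bolt bin, was rough and the views disagreed by 10–20 mm. I pushed the bolt tag off-centre, away from that arm, and felt no contact.

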